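# Refit a coffee machine's drip tray

### The job

The coffee machine's drip tray and its steel grille have been washed and left on the worktop. Seat the grille flat on the tray's two pins with its finger lip at the tray's pull-tab end, then slide the tray, tab outwards, fully home into the machine's bay under the coffee outlets. Leave everything else where it stands.

Things in the scene. Friction and masses are not known exactly. Their poses are not given: they have to be found in the camera images.
- machine: White pod coffee machine, fixed, 0.27 m high, 170 mm wide. Origin on the worktop, directly below where the tray's centre must be when home; x points into the machine, y to its left for someone facing it, z up. Its bay is open in front (-x) and has no floor: the tray slides on the worktop between two guide arms up to the back stop at x = +64 mm. The column stands behind the stop.
- bay_mouth (a point): point on the worktop in the middle of the bay's mouth (machine x = -60 mm), axes as the machine's. The guide arms' inner faces lie at y = +-61 mm from machine x = -50 mm to the stop; their front ends are rounded (radius 12 mm, to x = -62 mm, 48 mm high)
- bay_lip (a point): point on the bay's centre line at machine x = -43 mm, 44 mm above the worktop: the front and underside of the inward lips of the guide arms. The lips (y = +-48 mm and outwards, top 52 mm high) overhang the edges of tray and grille, so the grille cannot be put on once the tray is in
- outlets (a point): tips of the coffee outlets, machine x = +30 mm, 148 mm above the worktop; the machine's head above them overhangs the bay from machine x = +9 mm backwards
- tray: Loose grey plastic drip tray, open-topped, 124 mm (x) by 116 mm (y), rim 32 mm high, about 0.3 kg. Origin at the centre of its underside; its +x end goes into the machine first, a pull tab sticks out of its -x (front) end. It can be slid along the worktop by the tab.
- tray_tab (a point): grip point inside the tray's pull tab, at tray x = -82 mm, y = 0, 20 mm above the tray's underside. The tab is 28 mm wide (y; pinch across it), 27 mm high and reaches from x = -62 to -96 mm
- tray_seat (a point): point in the tray at x = y = 0, at rim height 32 mm: the grille's origin lies here, with equal axes, when seated. Two upright steel pins, 7 mm thick with round tops, stand at tray x = -20 mm, y = +-46 mm on bosses level with the rim and rise 9 mm above it
- grille: Loose flat steel grille, 118 mm (x) by 112 mm (y), 5 mm thick, 0.13 kg. Origin at the centre of its underside, z up. Two square holes 12 to 14 mm wide at x = -20 mm, y = +-46 mm drop over the tray's pins. An upright finger lip stands on it at x = -44 mm: 8 mm thick (x), 46 mm wide (y), top 21 mm above the underside.
- grille_lip (a point): grip point in the middle of the grille's finger lip, x = -44 mm, y = 0, 14 mm above the grille's underside; pinch across x (8 mm)
- mug: bystander: blue and white mug, 92 mm high, at the right; origin under its body
- soap_green: bystander: soap bottle with pump, green soap, 189 mm high, in front of the sink
- salt_mill: bystander: salt shaker, 44 mm thick, 90 mm high, beside the soap bottle
- spoon: bystander: spoon, 188 mm long, lying at the right
- lemon: bystander: lemon, 71 mm long, 51 mm high, near the sink's left front corner

How it is judged:
On the way, in this order (a step that is already met when the one before it is completed fails the run):
1. the grille is seated flat on the tray's pins, lip at the tab end (distance between grille and tray_seat below 0.007 m and angle between the z axis of grille and the z axis of tray, either way round below 0.04 rad and x of grille_lip in the frame of tray below -0.03 m), for 0.2 s.
2. the tray is home in the bay with the grille seated (all of step 1 and x of tray in the frame of machine between -0.006 and 0.01 m and y of tray in the frame of machine between -0.006 and 0.006 m and z of tray in the frame of machine below 0.004 m and angle between the x axis of tray and the x axis of machine, either way round below 0.06 rad and angle between tray's own z axis and vertical below 0.04 rad), for 0.2 s.
At the end, for the whole second after the job is handed in: The tray stands on the worktop in the machine's bay, square, within 6 mm of the back stop position and of the centre line, tab outwards; the grille lies flat on its rim over both pins (origin within 7 mm of tray_seat, within 0.04 rad of parallel), lip at the tab end; both at rest (all of step 2 and linear speed of each of tray, grille below 0.01 m/s); the robot touches nothing.
It fails at once if the mug, soap bottle, salt shaker, spoon or lemon is moved more than 40 mm (distance of any of mug, soap_green, salt_mill, spoon, lemon from where it was at the start of the episode above 0.04 m).
It also fails if it takes over 72 s, if anything falls off the work surface, if the arm or the gripper's body presses on something with over 40 N, if the wrist force passes 120 N, or if a joint passes its speed limit or range.

### The arm

A 6-joint arm with a two-finger parallel gripper is mounted at the origin on a cart in front of the work surface, level with it; the furniture and walls round the work are solid. World frame = base frame: x ahead of the robot, y to its left, z up, the work surface at z = 0. Lengths are in m, angles in rad, forces in N, time in s.
With the tool pointing down it reaches from about 0.25 to 0.775 m from the base axis. Payload 4 kg.
Tool frame: the origin (TCP) lies midway between the tips of the shut fingers; the grasp point (between the pads) lies 19 mm behind it; z points along the fingers, y is the direction in which the jaws open and shut (so a half turn about z gives the same grasp; the last joint's range is limited). The gripper opens to 94 mm and grips with 3 to 60 N. Pads are 16 mm wide; open, the fingers measure 119 mm over their backs; the gripper's body (75 mm by 177 mm) begins 78 mm behind the grasp point.
Start: joints at [-1.413, 0.087, 1.371, -0, 1.684, -0.103], TCP at [0.142, -0.531, 0.206] pointing down, gripper open.
Joint ranges: [-3.1, 3.1], [-0.76, 2.03], [0.27, 2.55], [-1.08, 4.22], [0.17, 2.65], [-2.57, 2.57]. Speed limits (rad/s): [2.79, 2.79, 3.14, 3.14, 3.14, 3.14].

### API

Orientations are given as [roll, pitch, yaw] about the fixed x, y, z axes, in that order (R = Rz(yaw) Ry(pitch) Rx(roll)).
In Python, from bench import robot, cams gives the robot as it stands.
- The arm moves only by the tool step_arm, never from a script. Its argument "plan" is a list that holds one entry, the list of rows, each a list of 5 numbers: the shift along the world's x, y, z in mm, then the turn about the world's z in rad, then the opening in per cent of the stroke, from 0 (shut) to 100 (fully open). In form: [[[tx, ty, tz, turn, fingers], ...]]. A call has 1 to 8 rows; each row is the pose to reach, as a shift and turn from the pose commanded when the call began; what a row does not reach only later rows make up. A row lasts 1/12 s, in which the tool goes at most 41.7 mm and 7.16 degrees, less where a joint would pass 70% of its speed; a pose out of reach is approached as far as the arm can. A call with a gripper value outside its range is refused whole. The fingers move at their own pace and stop on an object; the grip force is fixed at half the most. Time passes only in rows, so rows that repeat a pose let the fingers close. It gives the time, the measured TCP pose, the force and the opening at its end, in the units of the state.
- robot.get_obs(): the state, without advancing time (a new reading comes with each control period).
- cams.snapshot(name): name is "side" or "top" or "wrist"; returns a dict with "frame" (400x640x3 uint8, red, green, blue), "camera_matrix" (3x3 intrinsics, pixels), "origin" and "attitude" of the camera in the world; the wrist camera has in their place "T_tool_cam" (4x4, takes a point from camera to tool coordinates, whose origin is the TCP and whose axes are the flange's). Camera axes: x right, y down, z forward; pixel columns grow to the right and rows downward; lengths in m; the calibration is good to about 2 mm. A picture is of the moment at which its call begins: read the wrist's pose just before it. There is no depth.
- robot.close_job(): hands the job in, once; it reports no verdict.
The state is a dict: "time": time; "joint_positions": joint angles; "qvel": joint speeds; "joint_torque": joint torques, N m; "tool_pos": TCP position; "ee_rot": TCP orientation; "wrist_force": force on the tool from outside, world axes, zero at the start; "wrist_torque": the same for the moment, N m; "width": finger opening in m.
Only numpy, scipy, OpenCV 4.12 (cv2) and the standard library are available. Lean on these libraries where they do the work, as an engineer would, in place of code of your own. Each camera call takes 0.05 s, during which the arm holds its last target. There are 200 camera calls.

## Working session

There is one attempt and no reset: what is moved stays moved. The work goes in short steps, Python scripts to look and compute and a tool call to move; the robot and the scene stay as the last step left them, time stands still between calls to the robot, and variables do not carry over. Pictures are saved under pics/ and viewed, about 8 in all and at most 12, crops included, and the job is handed in when it is done.

Besides the shell and the picture viewer there is one more tool, called after "Request:" as name(argument=value, ...), one argument or row to a line, values as JSON. step_arm: Moves the arm, as the interface text tells. Its arguments: {"type":"object","properties":{"plan":{"type":"array"}},"required":["plan"]}

```bash
mkdir -p pics; cat > h.py <<'E'
import numpy as np, cv2
from bench import robot, cams
from scipy.spatial.transform import Rotation as R
def snap(n,f):
    o=robot.get_obs(); s=cams.snapshot(n); cv2.imwrite('pics/'+f,s['frame'][:,:,::-1])
    K=np.array(s['camera_matrix'])
    if n=='wrist':
        T=np.eye(4);a=np.array(o['ee_rot']);T[:3,:3]=R.from_euler('xyz',a).as_matrix() if a.shape==(3,) else a
        T[:3,3]=o['tool_pos'];T=T@np.array(s['T_tool_cam']);c,A=T[:3,3],T[:3,:3]
    else:
        c=np.array(s['origin']);A=np.array(s['attitude']);A=R.from_euler('xyz',A).as_matrix() if A.shape==(3,) else A
    np.savez('pics/'+f+'.npz',K=K,c=c,A=A)
    return s['frame'],K,c,A
def load(f):
    d=np.load('pics/'+f+'.npz');return cv2.imread('pics/'+f)[:,:,::-1],d['K'],d['c'],d['A']
def pt(uv,z,K,c,A):
    uv=np.atleast_2d(uv).astype(float);d=np.c_[uv,np.ones(len(uv))]@np.linalg.inv(K).T@A.T
    return c+d*((z-c[2])/d[:,2])[:,None]
def proj(p,K,c,A):
    q=(np.atleast_2d(p)-c)@A@K.T;return q[:,:2]/q[:,2:]
E
python3 - <<'E'
from h import *
print(robot.get_obs())
for n in('top','side'):
    f,K,c,A=snap(n,n+'0.png');print(n,c,A,K)
E
```

```text
{'time': 0.0, 'joint_positions': array([-1.41312913e+00,  8.79589113e-02,  1.37218876e+00, -6.64312066e-06,
        1.68363932e+00, -1.03084580e-01]), 'qvel': array([ 5.10903856e-05,  1.04812432e-03, -1.95901470e-04,  1.48115346e-03,
       -1.73838346e-03, -4.06673351e-05]), 'joint_torque': array([ 1.67226308e-04, -3.40178132e+01, -3.02427292e+01,  7.19153392e-02,
        3.31026712e-02, -1.95020912e-04]), 'tool_pos': array([ 0.14170995, -0.53087062,  0.20433529]), 'ee_rot': array([-3.13940928e+00, -2.19235242e-04,  2.60750795e-01]), 'wrist_force': array([-0.79411319, -0.18492071,  0.02123713]), 'wrist_torque': array([ 0.0476626 ,  0.02108698, -0.01946958]), 'width': 0.09422206166601303}
top [ 0.41669309 -0.05614195  1.20520741] [[ 0.00153747 -0.99409205  0.10852938]
 [-0.99997241 -0.00231702 -0.00705714]
 [ 0.00726691 -0.10851553 -0.99406819]] [[385.15047208   0.         322.89434037]
 [  0.         385.15047208 203.72925707]
 [  0.           0.           1.        ]]
side [ 0.36987694 -1.3876473   1.0380821 ] [[ 0.99475412 -0.03970514  0.09427483]
 [-0.10008333 -0.56835795  0.81667164]
 [ 0.02115579 -0.82182282 -0.56935024]] [[486.89915741   0.         320.61930909]
 [  0.         486.89915741 199.97168453]
 [  0.           0.           1.        ]]
```

View pics/top0.png

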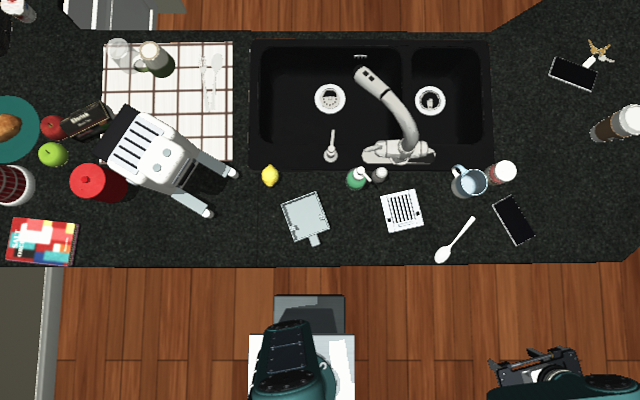

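View pics/side0.png

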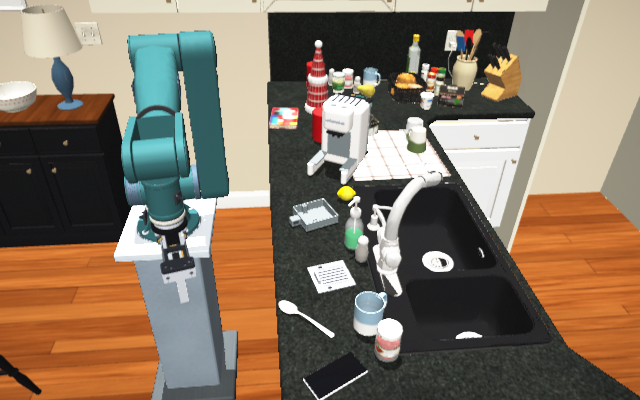

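Top view: the tray is at about (305,217) with its tab at (315,240). The grille is at about (402,210), and the machine's guide tips are at about (233,173) and (208,212), with the bay opening to the lower right. Next I'll get rough positions.

```bash
python3 - <<'E'
from h import *
f,K,c,A=load('top0.png')
P=lambda u,v,z:np.round(pt([[u,v]],z,K,c,A)[0],3)
print('tray c',P(305,217,.03),'tab',P(315,240,.02),'grille',P(402,210,.005),'tips',P(235,173,.048),P(208,212,.048))
print('arm roots',P(190,150,.05),P(160,185,.05),'spoon',P(440,258,0),'mug',P(470,180,.05),'salt',P(380,174,.09),'soap',P(356,178,.15),'lemon',P(270,176,.03))
im=cv2.imread('pics/top0.png')[130:280,100:500];cv2.imwrite('pics/c1.png',cv2.resize(im,None,fx=2,fy=2,interpolation=cv2.INTER_CUBIC))
s=cams.snapshot('wrist');print(s['T_tool_cam'],s['camera_matrix'])
E
```

```text
tray c [ 0.504 -0.01   0.03 ] tab [ 0.434 -0.041  0.02 ] grille [ 0.529 -0.313  0.005] tips [0.637 0.203 0.048] [0.517 0.281 0.048]
arm roots [0.707 0.342 0.05 ] [0.599 0.428 0.05 ] spoon [ 0.38  -0.429  0.   ] mug [ 0.617 -0.512  0.05 ] salt [ 0.627 -0.232  0.09 ] soap [ 0.604 -0.155  0.15 ] lemon [0.631 0.099 0.03 ]
[[ 8.36739792e-04 -9.72231500e-01 -2.34019678e-01  6.67135499e-02]
 [ 9.99998896e-01  1.10084521e-03 -9.97939670e-04  3.17524180e-04]
 [ 1.22784782e-03 -2.34018585e-01  9.72231348e-01 -1.78792955e-01]
 [ 0.00000000e+00  0.00000000e+00  0.00000000e+00  1.00000000e+00]] [[276.76677343   0.         320.48155839]
 [  0.         276.76677343 203.02520875]
 [  0.           0.           1.        ]]
```

Request:
step_arm(
  plan=[
    [[35,25,5,0,100],[75,54,10,0,100],[115,83,15,0,100],[155,112,15,0,100],[195,141,15,0,100],[235,170,15,0,100],[275,199,15,0,100],[308,226,15,0,100]],
  ],
)

```text
time: 0.82
tool_pos: [0.4119, -0.334, 0.2202]
ee_rot: [3.142, 0.0, 0.261]
wrist_force: [0.0, -0.4, 0.2]
width: 0.0941
```

```bash
python3 - <<'E'
from h import *
f,K,c,A=snap('wrist','w1.png');o=robot.get_obs();print(o['time'],o['tool_pos'],o['ee_rot'])
E
```

```text
0.8667 [ 0.41757604 -0.32849347  0.21998821] [-3.13800679 -0.00610207  0.2692539 ]
```

View pics/w1.png

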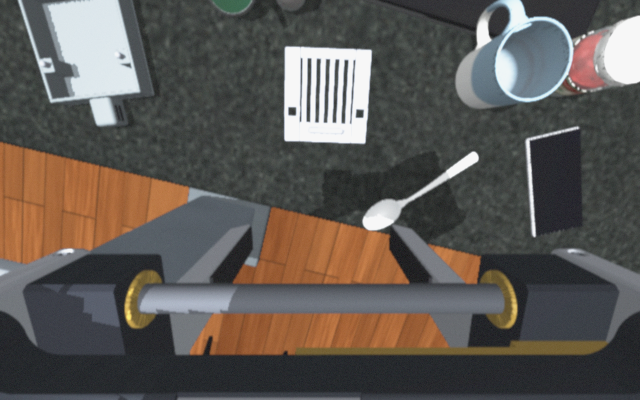

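The wrist view shows the grille at about (328,95). Its pin holes are at (292,111) and (360,114), and the finger lip is near (325,130), on the robot's side. The tray is at upper left with its tab at (108,110).

```bash
cat > m1.py <<'E'
from h import *
f,K,c,A=load('w1.png')
g=cv2.cvtColor(np.ascontiguousarray(f),cv2.COLOR_RGB2GRAY)
m=(g>170).astype(np.uint8)
n,l,st,ce=cv2.connectedComponentsWithStats(m);k=l[105,290] or l[70,293]
b=(l==k).astype(np.uint8);print(st[k])
cs,h=cv2.findContours(b,cv2.RETR_CCOMP,cv2.CHAIN_APPROX_NONE)
H=[]
for q,hh in zip(cs,h[0]):
    a=cv2.contourArea(q)
    if hh[3]>=0 and a>15:
        M=cv2.moments(q);p=(M['m10']/a,M['m01']/a);w=cv2.minAreaRect(q)[1]
        print(np.round(p,1),a,w)
        if a<150 and max(w)<2*min(w):H.append(p)
out=max(cs,key=cv2.contourArea)
r=cv2.minAreaRect(pt(out[:,0],.005,K,c,A)[:,:2].astype(np.float32));print('rect',r)
P=pt(H,.003,K,c,A);print(P,np.linalg.norm(P[0]-P[-1]))
E
python3 m1.py
```

```text
[ 284   47   88   97 6607]
[359.3 113.3] 78.5 (9.0, 10.0)
[291.6 110.8] 80.5 (9.0, 10.0)
[352.4  89.1] 128.0 (3.2297112941741943, 61.07090377807617)
[344.4  90.3] 278.0 (5.505675792694092, 64.16319274902344)
[335.4  90.1] 280.5 (5.386215686798096, 65.1124038696289)
[326.4  90. ] 283.5 (5.534369468688965, 65.14415740966797)
[317.4  90. ] 284.0 (5.5968918800354, 65.09718322753906)
[308.5  89.3] 275.0 (5.0, 65.0)
[300.5  89.7] 140.0 (3.0, 65.0)
rect ((0.5285136103630066, -0.31063175201416016), (0.11853992938995361, 0.11330956965684891), 12.951187133789062)
[[ 0.51963874 -0.35991721  0.003     ]
 [ 0.49893562 -0.26986756  0.003     ]] 0.09239891028173979
```

Request:
step_arm(
  plan=[
    [[20,20,0,0.12,100],[40,50,0,0.24,100],[60,90,0,0.36,100],[60,120,0,0.48,100],[60,120,0,0.6,100],[60,120,0,0.72,100],[60,120,0,0.84,100],[60,120,0,0.96,100]],
  ],
)

```text
time: 1.53
tool_pos: [0.4704, -0.2151, 0.2201]
ee_rot: [-3.141, -0.0, 1.228]
wrist_force: [0.1, 0.1, -0.8]
width: 0.0941
```

Request:
step_arm(
  plan=[
    [[0,0,0,0.12,100],[0,0,0,0.24,100],[0,0,0,0.36,100],[0,0,0,0.48,100],[0,0,0,0.576,100],[0,0,0,0.576,100],[0,0,0,0.576,100]],
  ],
)

```text
time: 2.12
tool_pos: [0.4704, -0.2156, 0.2201]
ee_rot: [-3.141, -0.0, 1.794]
wrist_force: [0.4, -0.4, 0.2]
width: 0.094
```

```bash
python3 - <<'E'
from h import *
f,K,c,A=snap('wrist','w2.png');o=robot.get_obs();print(o['time'],o['tool_pos'],o['ee_rot'],o['joint_positions'])
E
```

```text
2.1667 [ 0.47041625 -0.21560758  0.22021426] [-3.14133273e+00 -3.08129536e-04  1.79433633e+00] [-5.39388897e-01  1.24489097e-02  1.41981100e+00  4.35227862e-05
  1.70973355e+00 -7.62922925e-01]
```

View pics/w2.png

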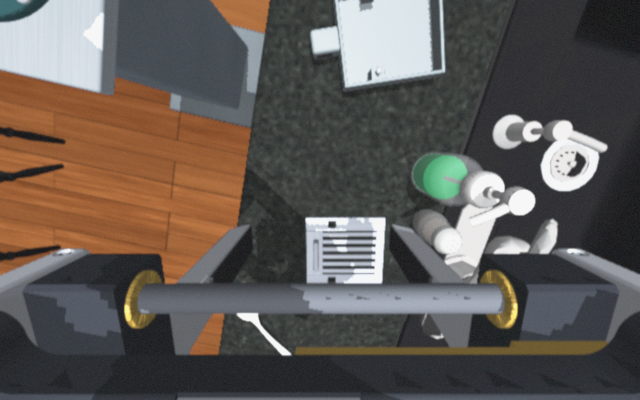

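The tray is cut off at the top of the frame (pins near (375,72) and (366,4), tab at (325,40)). I'll shift 80 mm toward it for a full view.

Request:
step_arm(
  plan=[
    [[0,40,0,0,100],[0,80,0,0,100],[0,80,0,0,100],[0,80,0,0,100]],
  ],
)

```text
time: 2.5
tool_pos: [0.4707, -0.1341, 0.2208]
ee_rot: [3.141, 0.001, 1.799]
wrist_force: [0.6, -0.9, 0.8]
width: 0.0938
```

```bash
python3 - <<'E'
from h import *
f,K,c,A=snap('wrist','w3.png');o=robot.get_obs();print(o['time'],o['tool_pos'],o['ee_rot'])
cv2.imwrite('pics/w3c.png',cv2.resize(cv2.imread('pics/w3.png')[0:220,200:520],None,fx=2.4,fy=2.4,interpolation=cv2.INTER_CUBIC))
E
```

```text
2.55 [ 0.47065417 -0.13521963  0.22060326] [3.14141345e+00 8.39999833e-04 1.79728451e+00]
```

View pics/w3c.png

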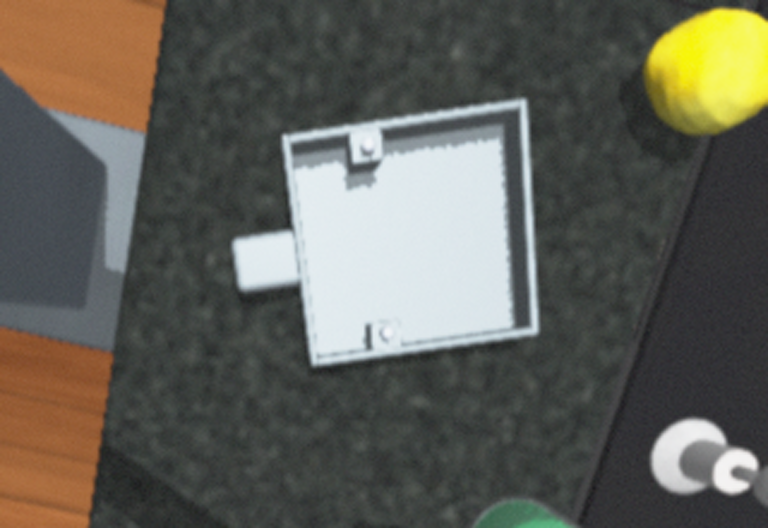

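The crop shows the tray's rim corners at (284,133), (524,99), (538,332) and (312,365). The pins are at (367,146) and (388,331), and the tab is at left, near (265,262).

```bash
python3 - <<'E'
from h import *
f,K,c,A=load('w3.png')
full=lambda q:(np.array(q)+.5)/2.4-.5+[200,0]
C=pt(full([(284,133),(524,99),(538,332),(312,365)]),.032,K,c,A)
print(C.mean(0),[round(float(np.linalg.norm(C[i]-C[i-1])),4) for i in range(4)])
x=C[1]-C[0]+C[2]-C[3];y=C[0]-C[3]+C[1]-C[2];print('yaw',np.arctan2(x[1],x[0]),np.arctan2(-y[0],y[1]))
P=pt(full([(367,146),(388,331)]),.039,K,c,A);d=P[0]-P[1];yaw=np.arctan2(-d[0],d[1]);m=P.mean(0)
print(P,np.linalg.norm(d),yaw)
for a in (yaw,np.arctan2(x[1]*1.,x[0])):
    e=np.array([np.cos(a),np.sin(a)]);print('c',m[:2]+.02*e,'lip',m[:2]-.024*e,'tab',m[:2]-.062*e)
# side view rays for machine tips etc
f,K,c,A=load('top0.png')
im=cv2.imread('pics/top0.png')[120:230,90:250];cv2.imwrite('pics/mc.png',cv2.resize(im,None,fx=4.5,fy=4.5,interpolation=cv2.INTER_CUBIC))
E
```

```text
[ 0.50743341 -0.00871478  0.032     ] [0.1162, 0.1208, 0.1144, 0.1229]
yaw 0.3645522641329163 0.3673995131479213
[[ 0.47210271  0.02582092  0.039     ]
 [ 0.50555244 -0.05823165  0.039     ]] 0.09046391048438737 0.37874822005353287
c [ 0.50741014 -0.00881021] lip [ 0.4665285  -0.02507955] tab [ 0.43122163 -0.03913034]
c [ 0.50751325 -0.00907474] lip [ 0.46640477 -0.02476211] tab [ 0.430902   -0.03831029]
```

Request:
step_arm(
  plan=[
    [[4,-40,0,0,100],[8,-80,0,0,100],[12,-120,0,0,100],[15,-160,0,0,100],[15,-185,-35,0,100],[15,-185,-75,0,100],[15,-185,-115,0,100],[15,-185,-145,0,100]],
  ],
)

```text
time: 3.22
tool_pos: [0.4834, -0.322, 0.0713]
ee_rot: [-3.139, -0.003, 1.792]
wrist_force: [0.1, 0.5, -0.4]
width: 0.0942
```

```bash
python3 - <<'E'
from h import *
o=robot.get_obs();print(o['time'],o['tool_pos'],o['ee_rot'])
E
```

```text
3.2167 [ 0.48336667 -0.32199971  0.07125063] [-3.13871447e+00 -3.04008724e-03  1.79241680e+00]
```

View pics/mc.png

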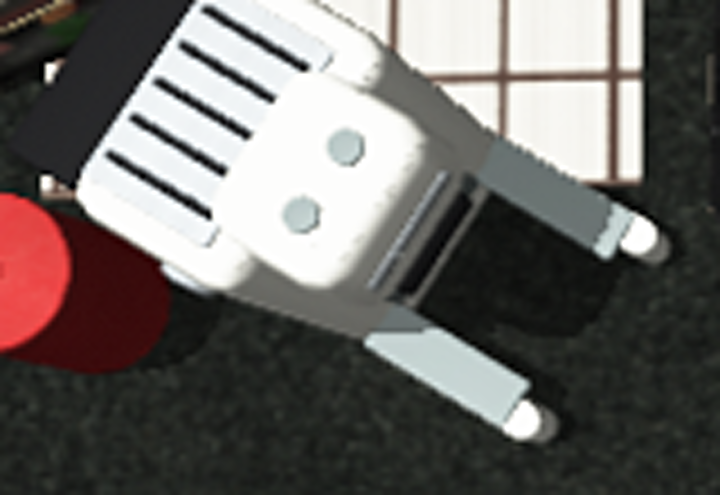

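The machine crop shows the rounded guide tips at about (640,235) and (528,418), with the inward lips starting just behind them. Now lowering to the grille lip.

Request:
step_arm(
  plan=[
    [[1,0,-25,0,100],[1,0,-45,0,70],[1,0,-60,0,50],[1,0,-64,0,40],[1,0,-64,0,40],[1,0,-64,0,40]],
  ],
)

```text
time: 3.72
tool_pos: [0.4867, -0.3216, 0.012]
ee_rot: [3.141, 0.001, 1.795]
wrist_force: [-0.3, 0.3, 0.1]
width: 0.0643
```

Request:
step_arm(
  plan=[
    [[-1,1,-4,0,40],[-1,1,-4,0,0],[-1,1,-4,0,0],[-1,1,-4,0,0],[-1,1,-4,0,0],[-1,1,-4,0,0],[-1,1,-4,0,0],[-1,1,-4,0,0]],
  ],
)

```text
time: 4.38
tool_pos: [0.4857, -0.3195, 0.0076]
ee_rot: [3.141, 0.0, 1.797]
wrist_force: [-0.6, 0.2, -0.3]
width: 0.011
```

Request:
step_arm(
  plan=[
    [[0,0,0,0,0],[0,0,10,0,0],[0,0,35,0,0],[0,0,75,0,0],[0,0,115,0,0],[0,0,155,0,0],[0,0,195,0,0],[0,0,230,0,0]],
  ],
)

```text
time: 5.05
tool_pos: [0.4854, -0.3194, 0.2411]
ee_rot: [3.14, 0.002, 1.797]
wrist_force: [0.7, 0.2, -1.6]
width: 0.0079
```

```bash
python3 - <<'E'
from h import *
f,K,c,A=snap('wrist','w4.png');o=robot.get_obs();print(o['time'],o['tool_pos'],o['ee_rot'],o['width'],o['wrist_force'])
E
```

```text
5.1 [ 0.48777443 -0.32130401  0.24976046] [3.13145881 0.01293516 1.79675973] 0.0075539785363404055 [ 1.27396736 -0.59532376  3.82331875]
```

View pics/w4.png

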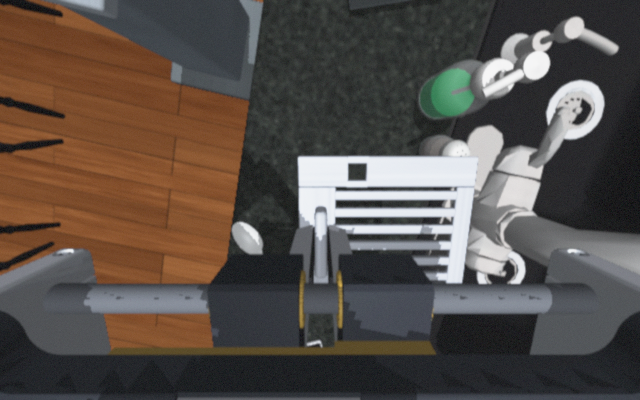

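```bash
cat > chk.py <<'E'
from h import *
import sys
f,K,c,A=load(sys.argv[1]);o=dict(t=eval(sys.argv[2]),r=eval(sys.argv[3]))
R_=R.from_euler('xyz',o['r']).as_matrix()
# tool coords: x_tool ~ +grille y, y_tool ~ -/+ grille x
def W(gx,gy,z): # grille coords rel lip, using tool frame
    s=np.sign((R_[:,1]@np.array([np.cos(.3),np.sin(.3),0])))
    return np.array(o['t'])+R_@np.array([gy,s*(gx+.044),-(z-.0076)])
for n,q in dict(hole=(-.02,.046,.005),cornNear=(-.059,.056,.005),cornFar=(.059,.056,.005)).items(): print(n,proj(W(*q),K,c,A))
g=cv2.cvtColor(np.ascontiguousarray(f),cv2.COLOR_RGB2GRAY)
E
python3 chk.py w4.png "[.4860,-.3198,.2440]" "[3.14,.002,1.797]"; python3 chk.py w4.png "[.48777,-.3213,.24976]" "[3.1315,.0129,1.797]"
```

```text
hole [[359.51460395 171.26795808]]
cornNear [[298.81306131 155.53768033]]
cornFar [[484.09237196 155.66468435]]
hole [[362.86025478 175.3417791 ]]
cornNear [[300.53292859 159.1721253 ]]
cornFar [[491.56395954 159.41002971]]
```

```bash
python3 - <<'E'
from h import *
f,K,c,A=snap('wrist','w5.png');o=robot.get_obs();print(o['time'],o['tool_pos'],o['ee_rot'],o['width'],o['wrist_force'])
cv2.imwrite('pics/w5c.png',cv2.resize(cv2.imread('pics/w5.png')[140:290,280:500],None,fx=3.6,fy=3.6,interpolation=cv2.INTER_CUBIC))
E
```

```text
5.15 [ 0.48789638 -0.32138185  0.24696231] [3.13188261 0.01235264 1.79678175] 0.007425507617996343 [-0.44420799 -0.36778252 -0.43508415]
```

View pics/w5c.png

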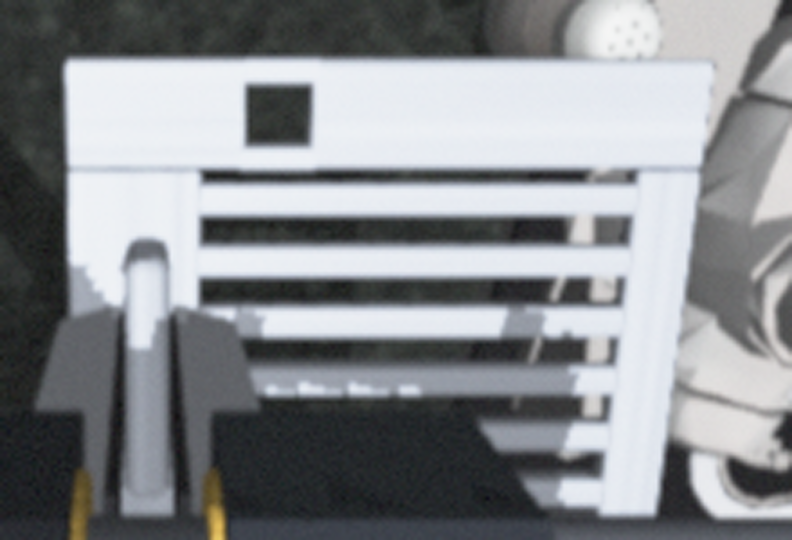

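```bash
python3 - <<'E'
from h import *
from scipy.optimize import least_squares
s=cams.snapshot('wrist');T=np.array(s['T_tool_cam']);K=np.array(s['camera_matrix'])
uv=(np.array([(66,60),(713,62),(279,115),(657,515)])+.5)/3.6-.5+[280,140]
Rt=R.from_euler('xyz',[np.pi,0,1.797]).as_matrix();sg=np.sign(Rt[:,1]@[.97,.22,0]);print(sg)
def P(p,edgey):
    dx,dy,dz,th,ps=p[:5]
    G=np.array([(-.059,.056,.005),(.059,.056,.005),(-.02,.046,.005),(.059,edgey,.005)])-[-.044,0,.005]
    G=R.from_euler('xyz',[0,th,ps]).apply(G)+[dx,dy,dz-.0026]   # z up rel to TCP
    tool=np.c_[G[:,1],sg*G[:,0],-G[:,2]]
    q=(tool-T[:3,3])@T[:3,:3]@K.T;return q[:,:2]/q[:,2:]
r=least_squares(lambda p:(P(p,p[5])-uv).ravel(),[0,0,0,0,0,-.03],x_scale=[.01]*3+[.1,.1,.05])
print('dx dy dz tilt yaw edgey',np.round(r.x,4),np.round(r.fun,1))
r=least_squares(lambda p:(P([p[0],p[1],p[2],p[3],0],p[4])-uv).ravel(),[0,0,0,0,-.03],x_scale=[.01]*3+[.1,.05])
print(np.round(r.x,4),np.round(r.fun,1))
print('expected',P([0]*5,-.03),uv)
E
```

```text
1.0
dx dy dz tilt yaw edgey [-0.0004 -0.0015 -0.0028 -0.0078  0.0013 -0.0352] [ 0.1  0.2  0.5 -0.3 -0.2  0.1 -0.4 -0.1]
[-0.0005 -0.0014 -0.0025 -0.0053 -0.0351] [ 0.1  0.1  0.5 -0.2 -0.1  0.1 -0.5 -0.1]
expected [[298.43445497 154.44193069]
 [480.89922988 154.59936508]
 [358.23360716 169.96198966]
 [464.67821841 275.80698124]] [[297.97222222 156.30555556]
 [477.69444444 156.86111111]
 [357.13888889 171.58333333]
 [462.13888889 282.69444444]]
```

Least squares shows the grille sitting flat in the grip (tilt 0.008 rad, offsets of 1–3 mm). Carrying it over the tray.

Request:
step_arm(
  plan=[
    [[-2,30,0,0,0],[-5,68,0,0.02,0],[-8,106,0,0.05,0],[-10,144,0,0.08,0],[-13,182,0,0.11,0],[-16,220,0,0.144,0],[-18,258,0,0.144,0],[-19,290,0,0.144,0]],
  ],
)

```text
time: 5.87
tool_pos: [0.4647, -0.027, 0.235]
ee_rot: [-3.138, -0.003, 1.941]
wrist_force: [1.1, -0.7, -1.2]
width: 0.0076
```

Request:
step_arm(
  plan=[
    [[0,6,-20,0,0],[0,6,-55,0,0],[0,6,-90,0,0],[0,6,-125,0,0],[0,6,-145,0,0],[0,6,-160,0,0],[0,6,-160,0,0],[0,6,-160,0,0]],
  ],
)

```text
time: 6.53
tool_pos: [0.4645, -0.0232, 0.0751]
ee_rot: [-3.137, -0.003, 1.941]
wrist_force: [0.1, -0.2, -0.2]
width: 0.0079
```

```bash
python3 - <<'E'
from h import *
f,K,c,A=snap('wrist','w6.png');o=robot.get_obs();print(o['time'],o['tool_pos'],o['ee_rot'],o['width'],o['wrist_force'])
cv2.imwrite('pics/w6c.png',cv2.resize(cv2.imread('pics/w6.png')[100:300,240:520],None,fx=2.8,fy=2.8,interpolation=cv2.INTER_CUBIC))
E
```

```text
6.5833 [ 0.46591026 -0.02342594  0.07681239] [-3.13998008e+00 -9.91337038e-04  1.94074159e+00] 0.0077115385492835175 [ 0.23096641 -0.34579823 -0.90873213]
```

View pics/w6c.png

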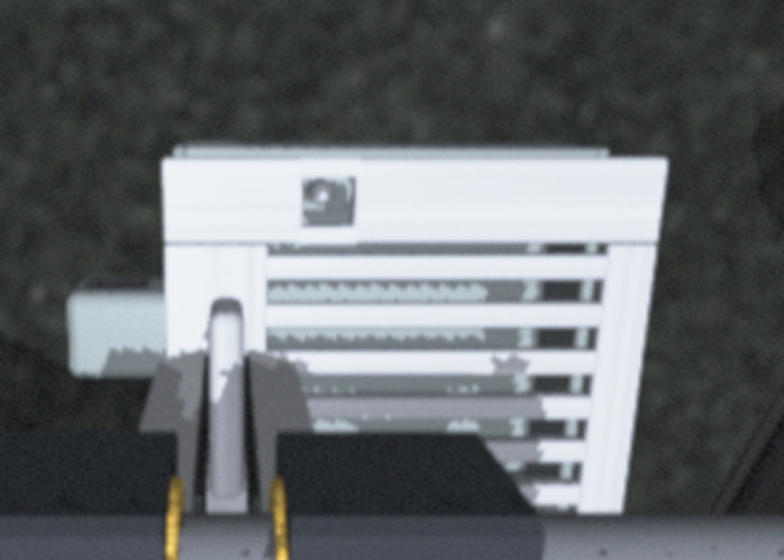

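The tray pin shows through the hole at crop (321,193), against a hole centre of (328,201). Checking the alignment with rays.

```bash
python3 - <<'E'
from h import *
f,K,c,A=load('w6.png')
F=lambda q:(np.array(q)+.5)/2.8-.5+[240,100]
pin=pt(F([(321,193)]),.040,K,c,A)[0];h=pt(F([(328,201)]),.0768-.0053,K,c,A)[0]
ht=pt(F([(164,158),(666,158)]),.0768-.0053,K,c,A);d=ht[1]-ht[0];print('edge',np.linalg.norm(d),np.arctan2(d[1],d[0]))
print('pin',pin,'hole',h,'move',(pin-h)*1e3)
# tray frame
a=.37;Rm=np.array([[np.cos(a),np.sin(a)],[-np.sin(a),np.cos(a)]]);print('move in tray frame',Rm@(pin-h)[:2]*1e3)
print('expected pin (from w3)',[.4721,.0258])
E
```

```text
edge 0.11656142247695737 0.37112678462907744
pin [0.47226005 0.02646686 0.04      ] hole [0.46985447 0.02717722 0.0715    ] move [  2.4055795   -0.71035856 -31.5       ]
move in tray frame [ 1.98591093 -1.53218138]
expected pin (from w3) [0.4721, 0.0258]
```

Request:
step_arm(
  plan=[
    [[1.5,-0.5,-10,0,0],[1.5,-0.5,-18,0,0],[1.5,-0.5,-22,0,0],[1.5,-0.5,-25,0,0],[1.5,-0.5,-28,0,0],[1.5,-0.5,-31,0,0],[1.5,-0.5,-31,0,0],[1.5,-0.5,-31,0,0]],
  ],
)

```text
time: 7.25
tool_pos: [0.4681, -0.024, 0.0464]
ee_rot: [3.142, -0.0, 1.941]
wrist_force: [-0.1, 0.2, -1.5]
width: 0.0077
```

```bash
python3 - <<'E'
from h import *
f,K,c,A=snap('wrist','w7.png');o=robot.get_obs();print(o['time'],o['tool_pos'],o['ee_rot'],o['width'],o['wrist_force'])
cv2.imwrite('pics/w7c.png',cv2.resize(cv2.imread('pics/w7.png')[100:300,240:520],None,fx=2.8,fy=2.8,interpolation=cv2.INTER_CUBIC))
E
```

```text
7.3 [ 0.468259   -0.02404356  0.0466523 ] [3.14116341e+00 2.00536690e-04 1.94077612e+00] 0.007852278014686036 [ 0.07886218  0.45832338 -1.42555481]
```

View pics/w7c.png

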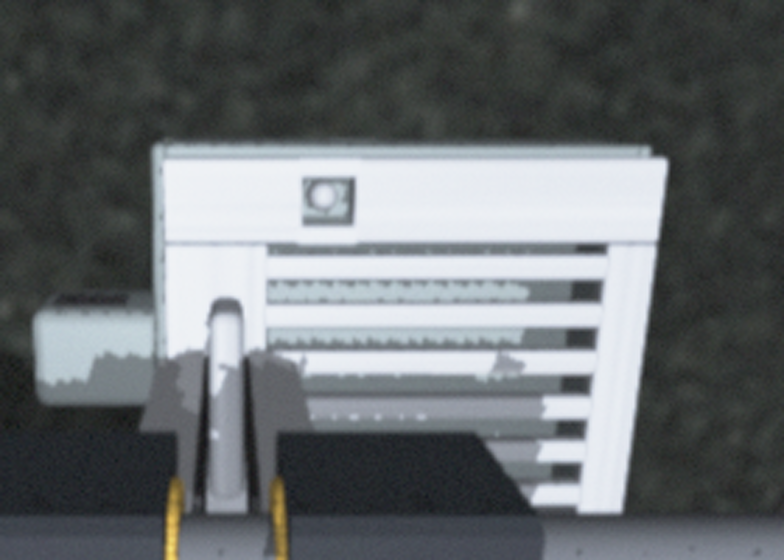

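The pin now shows inside the hole, at (323,196) against the hole centre of (328,201), which is about 1.3 mm off. I'll correct that and lower.

Request:
step_arm(
  plan=[
    [[-1.3,0.5,0,0,0],[-1.3,0.5,-2,0,0],[-1.3,0.5,-4,0,0],[-1.3,0.5,-5.5,0,0],[-1.3,0.5,-6,0,0],[-1.3,0.5,-6,0,0]],
  ],
)

```text
time: 7.8
tool_pos: [0.4666, -0.0235, 0.0402]
ee_rot: [-3.141, -0.0, 1.941]
wrist_force: [0.0, -0.6, -2.1]
width: 0.0078
```

Request:
step_arm(
  plan=[
    [[0,0,-1,0,0],[0,0,-2,0,0],[0,0,-2,0,0],[0,0,-2,0,0]],
  ],
)

```text
time: 8.13
tool_pos: [0.467, -0.0236, 0.0395]
ee_rot: [3.141, 0.0, 1.941]
wrist_force: [-2.9, 0.3, 5.2]
width: 0.0079
```

Contact at 5 N at the expected seating height. Releasing and lifting.

Request:
step_arm(
  plan=[
    [[0,0,0,0,15],[0,0,0,0,30],[0,0,0,0,30],[0,0,0,0,30],[0,0,8,0,30],[0,0,40,0,40],[0,0,80,0,60],[0,0,120,0,90]],
  ],
)

```text
time: 8.8
tool_pos: [0.4658, -0.0234, 0.1593]
ee_rot: [-3.14, -0.001, 1.941]
wrist_force: [1.1, 0.0, 1.1]
width: 0.0448
```

Request:
step_arm(
  plan=[
    [[0,-30,35,-0.12,100],[0,-70,60,-0.24,100],[0,-80,60,-0.36,100],[0,-80,60,-0.36,100],[0,-80,60,-0.36,100]],
  ],
)

```text
time: 9.22
tool_pos: [0.4669, -0.104, 0.219]
ee_rot: [3.141, -0.0, 1.581]
wrist_force: [-0.7, 0.2, -0.2]
width: 0.078
```

```bash
python3 - <<'E'
from h import *
f,K,c,A=snap('wrist','w8.png');o=robot.get_obs();print(o['time'],o['tool_pos'],o['ee_rot'],o['width'],o['wrist_force'])
E
```

```text
9.2667 [ 0.46646614 -0.10307979  0.21801972] [-3.14087107e+00 -1.13871242e-03  1.58238414e+00] 0.08181104298824357 [-0.28253924  0.46698461 -1.02001846]
```

View pics/w8.png

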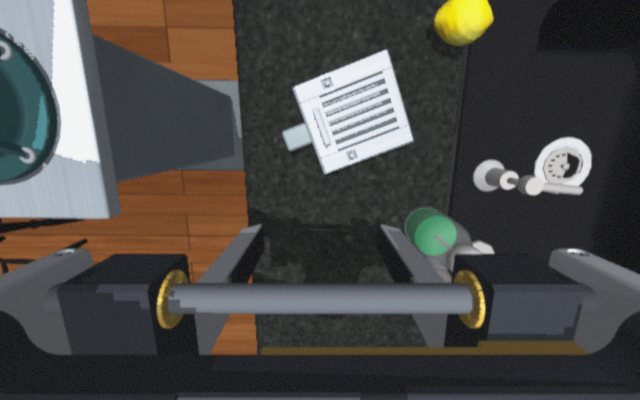

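The grille looks seated: a pin shows through each hole, at (327,82) and (352,155), and the lip is on the tab side. Next I'll look at the bay from in front of the mouth.

Request:
step_arm(
  plan=[
    [[3,35,0,-0.12,100],[7,75,0,-0.24,100],[11,115,5,-0.36,100],[15,155,10,-0.48,100],[19,195,15,-0.59,100],[23,230,15,-0.59,100],[23,230,15,-0.59,100],[23,230,15,-0.59,100]],
  ],
)

```text
time: 9.93
tool_pos: [0.4885, 0.1305, 0.2321]
ee_rot: [-3.139, 0.001, 1.0]
wrist_force: [0.3, -0.4, 0.3]
width: 0.0939
```

```bash
python3 - <<'E'
from h import *
f,K,c,A=load('w8.png')
g=cv2.cvtColor(np.ascontiguousarray(f),cv2.COLOR_RGB2GRAY)
cv2.setRNGSeed(0)
m=cv2.morphologyEx((g>195).astype(np.uint8),cv2.MORPH_CLOSE,np.ones((9,9)))
n,l,st,ce=cv2.connectedComponentsWithStats(m);k=l[78,370] or l[78,365];print(st[k])
cs,_=cv2.findContours((l==k).astype(np.uint8),0,cv2.CHAIN_APPROX_NONE);q=max(cs,key=cv2.contourArea)
print(cv2.minAreaRect(pt(q[:,0],.037,K,c,A)[:,:2].astype(np.float32)))
f,K,c,A=snap('wrist','w9.png');o=robot.get_obs();print(o['time'],o['tool_pos'],o['ee_rot'])
E
```

```text
[ 285   51  127  122 9270]
((0.49281442165374756, -0.014344446361064911), (0.14867466688156128, 0.11208853870630264), 21.086606979370117)
9.9833 [0.48866795 0.12830232 0.23212606] [-3.13975087e+00  2.17480665e-03  9.97035808e-01]
```

View pics/w9.png

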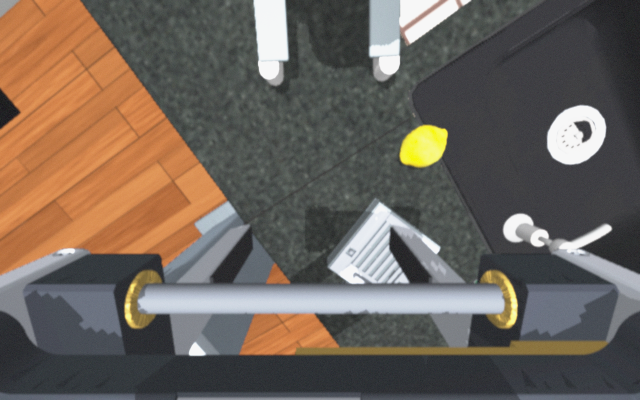

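The bay view shows the guide caps at (270,70) and (386,66) and the lip inner edges at about columns 287 and 370. The tray and grille are clear of them at the bottom, and the lemon at (424,146) stands off to the right. Measuring the lip edges and caps.

```bash
python3 - <<'E'
from h import *
f,K,c,A=load('w9.png')
g=cv2.cvtColor(np.ascontiguousarray(f),cv2.COLOR_RGB2GRAY).astype(int)
for v in (10,30,50,56,60,64,68,72,76,80,84): print(v,'L',list(g[v,252:292:2]),'R',list(g[v,364:404:2]))
rows=np.arange(4,50)
def edge(v,a,b):  # steepest transition, subpixel centroid
    d=np.abs(np.diff(cv2.GaussianBlur(g[v:v+1,a:b].astype(np.float32),(3,1),0)[0]));i=int(d.argmax());w=d[max(0,i-2):i+3];return a+max(0,i-2)+(w*np.arange(len(w))).sum()/w.sum()+.5
L=pt([(edge(v,276,300),v) for v in rows],.052,K,c,A)[:,:2];Rr=pt([(edge(v,358,380),v) for v in rows],.052,K,c,A)[:,:2]
for E in (L,Rr):
    vx,vy,x0,y0=cv2.fitLine(E.astype(np.float32),cv2.DIST_HUBER,0,.001,.001).ravel();print('yaw',np.arctan2(vy*np.sign(vy),vx*np.sign(vy)),x0,y0)
mid=(L.mean(0)+Rr.mean(0))/2;print('mid',mid,'gap',np.linalg.norm(L.mean(0)-Rr.mean(0)))
E
```

```text
10 L [np.int64(89), np.int64(162), np.int64(245), np.int64(246), np.int64(246), np.int64(246), np.int64(246), np.int64(246), np.int64(246), np.int64(246), np.int64(246), np.int64(246), np.int64(246), np.int64(246), np.int64(246), np.int64(246), np.int64(238), np.int64(104), np.int64(63), np.int64(64)] R [np.int64(54), np.int64(57), np.int64(68), np.int64(151), np.int64(186), np.int64(189), np.int64(187), np.int64(186), np.int64(188), np.int64(187), np.int64(188), np.int64(187), np.int64(187), np.int64(186), np.int64(185), np.int64(182), np.int64(185), np.int64(184), np.int64(228), np.int64(247)]
30 L [np.int64(80), np.int64(87), np.int64(201), np.int64(246), np.int64(246), np.int64(246), np.int64(246), np.int64(246), np.int64(246), np.int64(246), np.int64(246), np.int64(246), np.int64(246), np.int64(246), np.int64(246), np.int64(246), np.int64(246), np.int64(203), np.int64(69), np.int64(63)] R [np.int64(56), np.int64(60), np.int64(78), np.int64(153), np.int64(188), np.int64(189), np.int64(188), np.int64(189), np.int64(187), np.int64(190), np.int64(186), np.int64(188), np.int64(188), 
[... 4860 characters left out ...]
]
84 L [np.int64(88), np.int64(84), np.int64(70), np.int64(71), np.int64(78), np.int64(79), np.int64(72), np.int64(83), np.int64(90), np.int64(115), np.int64(136), np.int64(153), np.int64(159), np.int64(138), np.int64(91), np.int64(53), np.int64(55), np.int64(55), np.int64(56), np.int64(74)] R [np.int64(88), np.int64(82), np.int64(80), np.int64(80), np.int64(78), np.int64(71), np.int64(77), np.int64(66), np.int64(58), np.int64(61), np.int64(62), np.int64(58), np.int64(58), np.int64(72), np.int64(76), np.int64(84), np.int64(108), np.int64(104), np.int64(100), np.int64(93)]
yaw 1.0371825 0.55883735 0.31533197
yaw 1.0402206 0.63946426 0.26347363
mid [0.5974584 0.2865645] gap 0.09584189633888679
```

```bash
python3 - <<'E'
from h import *
f,K,c,A=load('w9.png')
g=cv2.cvtColor(np.ascontiguousarray(f),cv2.COLOR_RGB2GRAY).astype(int)
print(g[50:66,282],g[48:62,374],g[70:84,268],g[68:80,388])
a=1.0387;e=np.array([np.cos(a),np.sin(a)]);n=np.array([-e[1],e[0]]);mid=np.array([.59746,.28656])
for nm,uv,z,x in(('lipL',(282,58.3),.052,-43),('lipR',(374,54.5),.052,-43),('capL',(268,77.8),.048,-62),('capR',(389,74.3),.048,-62)):
    p=pt([uv],z,K,c,A)[0,:2]-mid;print(nm,'along',p@e*1e3,'across',p@n*1e3,'origin along',p@e*1e3-x)
E
```

```text
[247 246 246 247 246 246 247 246 245 234 186 134 132 143 146 142] [246 246 246 246 246 246 244 233 193 145 138 145 147 148] [247 247 247 247 247 247 247 247 247 216 163 145 119  99] [247 247 247 247 247 247 223 174 160 140 109  75]
lipL along -31.301904603428703 across 55.308496632060354 origin along 11.698095396571297
lipR along -31.457850196123115 across -53.52068136094266 origin along 11.542149803876885
capL along -51.24525807792573 across 74.35404355340263 origin along 10.754741922074267
capR along -53.020634167565326 across -72.55001421883071 origin along 8.979365832434674
```

Request:
step_arm(
  plan=[
    [[-10,-35,0,-0.12,100],[-20,-70,0,-0.24,100],[-30,-105,0,-0.36,100],[-45,-140,0,-0.48,90],[-62,-168,0,-0.6,70],[-62,-168,-20,-0.625,70],[-62,-168,-60,-0.625,70],[-62,-168,-100,-0.625,70]],
  ],
)

```text
time: 10.65
tool_pos: [0.4279, -0.0439, 0.1336]
ee_rot: [3.138, -0.003, 0.363]
wrist_force: [0.1, 0.4, 0.2]
width: 0.0664
```

Request:
step_arm(
  plan=[
    [[0,0,-25,0,70],[0,0,-50,0,70],[0,0,-60,0,70],[0,0,-60,0,70],[0,0,-60,0,70]],
  ],
)

```text
time: 11.07
tool_pos: [0.4275, -0.0421, 0.0737]
ee_rot: [3.142, 0.001, 0.365]
wrist_force: [0.1, -0.1, 0.6]
width: 0.0658
```

Request:
step_arm(
  plan=[
    [[-0.4,2.3,-25,0.004,70],[-0.4,2.3,-50,0.004,70],[-0.4,2.3,-62,0.004,70],[-0.4,2.3,-66.5,0.004,70],[-0.4,2.3,-66.5,0.004,70],[-0.4,2.3,-66.5,0.004,70]],
  ],
)

```text
time: 11.57
tool_pos: [0.429, -0.0397, 0.0088]
ee_rot: [3.14, -0.003, 0.37]
wrist_force: [0.1, 1.0, 0.1]
width: 0.0655
```

Request:
step_arm(
  plan=[
    [[0,0,0,0,40],[0,0,0,0,20],[0,0,0,0,0],[0,0,0,0,0],[0,0,0,0,0],[0,0,0,0,0],[0,0,0,0,0],[0,0,0,0,0]],
  ],
)

```text
time: 12.23
tool_pos: [0.4275, -0.0394, 0.0071]
ee_rot: [3.141, -0.0, 0.37]
wrist_force: [0.4, -1.1, 1.2]
width: 0.028
```

Gripped at a width of 28 mm, which matches the tab. I'll slide the tray around the lemon first and then line it up with the bay.

Request:
step_arm(
  plan=[
    [[-4,10,0,0,0],[-10,28,0,0,0],[-16,48,0,0,0],[-22,68,0,0.03,0],[-27,88,0,0.08,0],[-27,106,0,0.15,0],[-27,120,0,0.23,0],[-27,122,0,0.31,0]],
  ],
)

```text
time: 12.9
tool_pos: [0.4, 0.0849, 0.0071]
ee_rot: [3.141, -0.001, 0.686]
wrist_force: [0.9, 0.1, 1.0]
width: 0.0281
```

Request:
step_arm(
  plan=[
    [[3,0,0,0.08,0],[10,0,0,0.16,0],[20,0,0,0.24,0],[32,0,0,0.31,0],[47,0,0,0.355,0],[62,0,0,0.36,0],[77,0,0,0.36,0],[77,0,0,0.36,0]],
  ],
)

```text
time: 13.57
tool_pos: [0.4791, 0.0835, 0.0071]
ee_rot: [3.14, -0.001, 1.04]
wrist_force: [1.2, 0.2, -1.1]
width: 0.0274
```

```bash
cat > mm.py <<'E'
from h import *
import sys
f,K,c,A=snap('wrist',sys.argv[1]);o=robot.get_obs();print(o['time'],o['tool_pos'],o['ee_rot'],o['width'],o['wrist_force'])
g=cv2.cvtColor(np.ascontiguousarray(f),cv2.COLOR_RGB2GRAY)
a=1.0387;e=np.array([np.cos(a),np.sin(a)]);n=np.array([-e[1],e[0]]);O=np.array([.6024,.2950])
p=np.array(o['tool_pos'])[:2]-O;print('TCP in machine',p@e*1e3,p@n*1e3,'yaw err',o['ee_rot'][2]-a)
E
python3 mm.py w10.png
```

```text
13.6167 [0.47846478 0.08349608 0.00712311] [ 3.14033650e+00 -1.51732433e-03  1.03960096e+00] 0.027894939659138446 [ 2.34390584 -0.04883718 -0.17654595]
TCP in machine -245.13994571464144 -0.5039897452854283 yaw err 0.0009009572598481785
```

No more pictures can be viewed, so I'll check the rest numerically, starting with the grille's edges in this frame.

```bash
python3 - <<'E'
from h import *
f,K,c,A=load('w10.png')
g=cv2.cvtColor(np.ascontiguousarray(f),cv2.COLOR_RGB2GRAY)
a=1.0387;e=np.array([np.cos(a),np.sin(a)]);n=np.array([-e[1],e[0]]);O=np.array([.6024,.2950])
b=(cv2.medianBlur(g,5)>190).astype(np.uint8)
for v in range(10,200,20):
    i=np.flatnonzero(b[v])
    if len(i)>5:
        q=(pt([(i[0]-.5,v),(i[-1]+.5,v)],.037,K,c,A)[:,:2]-O)*1e3;print(v,i[0],i[-1],'x',(q@e).round(1),'y',(q@n).round(1))
i=np.flatnonzero(b[:,320]);print(i[:3],i[-3:]); q=(pt([(320,i[0])],.037,K,c,A)[:,:2]-O)*1e3;print(q@e)
E
```

```text
10 207 439 x [-119.8 -119.6] y [ 53.7 -56.9]
30 208 597 x [-128.3 -127.9] y [  54.1 -133.8]
50 210 622 x [-137.  -136.6] y [  53.9 -148.1]
70 212 623 x [-146.1 -145.6] y [  53.7 -150.9]
90 213 617 x [-155.4 -155. ] y [  54.  -150.3]
110 215 596 x [-165.  -164.6] y [  53.9 -141.9]
130 216 429 x [-174.9 -174.7] y [ 54.2 -57.2]
150 218 426 x [-185.1 -184.9] y [ 54.  -56.6]
170 220 424 x [-195.7 -195.5] y [ 53.8 -56.5]
190 221 422 x [-206.6 -206.4] y [ 54.2 -56.4]
[164 165 166] [204 205 206]
[-192.38282931]
```

Numerically, the grille edges are parallel to the bay within 0.003 rad. The grille centre is about 1.3 mm to the right, so I'll correct by 1 mm and slide in.

Request:
step_arm(
  plan=[
    [[4,9,0,0,0],[11.5,22,0,0,0],[19.3,35,0,0,0],[25.4,45.3,0,0,0],[29.5,52.2,0,0,0],[33.5,59.1,0,0,0],[37.5,66,0,0,0],[37.5,66,0,0,0]],
  ],
)

```text
time: 14.28
tool_pos: [0.5156, 0.1505, 0.0071]
ee_rot: [3.142, -0.002, 1.041]
wrist_force: [0.8, 0.7, 2.0]
width: 0.028
```

```bash
python3 mm.py w11.png
```

```text
14.3333 [0.51557309 0.15051802 0.00714503] [ 3.14151445e+00 -2.77370957e-03  1.04060942e+00] 0.027663542314686398 [1.31643937 2.06629342 1.59726048]
TCP in machine -168.55752743359122 1.5210649827600897 yaw err 0.0019094230539378199
```

Request:
step_arm(
  plan=[
    [[6.5,10,0,-0.001,0],[13,21.3,0,-0.001,0],[19.1,31.6,0,-0.001,0],[24.2,40.3,0,-0.001,0],[29.2,49,0,-0.001,0],[33.3,56,0,-0.001,0],[36,60,0,-0.001,0],[36,60,0,-0.001,0]],
  ],
)

```text
time: 15.0
tool_pos: [0.5513, 0.2096, 0.0071]
ee_rot: [3.142, -0.0, 1.039]
wrist_force: [-0.7, -1.7, 4.3]
width: 0.0279
```

```bash
python3 mm.py w12.png
```

```text
15.05 [0.55130094 0.20964481 0.00711515] [ 3.14149579e+00 -1.06380776e-03  1.03922668e+00] 0.02728817337995447 [-0.51010371 -0.27652677  4.25721793]
TCP in machine -99.47909206678685 0.7301958665749885 yaw err 0.0005266838177291344
```

Request:
step_arm(
  plan=[
    [[2,3.4,0,0,0],[4,6.9,0,0,0],[5,8.6,0,0,0],[5,8.6,0,0,0]],
  ],
)

```text
time: 15.38
tool_pos: [0.5557, 0.217, 0.0071]
ee_rot: [3.141, 0.001, 1.039]
wrist_force: [-2.3, -3.3, 5.6]
width: 0.0276
```

Request:
step_arm(
  plan=[
    [[0.5,0.9,0,0,0],[1,1.7,0,0,0],[1,1.7,0,0,0]],
  ],
)

```text
time: 15.63
tool_pos: [0.5565, 0.2182, 0.0072]
ee_rot: [-3.142, 0.002, 1.038]
wrist_force: [-2.8, -5.0, 5.1]
width: 0.0277
```

Request:
step_arm(
  plan=[
    [[0.5,0.9,0,0,0],[1,1.7,0,0,0],[1,1.7,0,0,0]],
  ],
)

```text
time: 15.88
tool_pos: [0.5575, 0.2199, 0.0071]
ee_rot: [-3.142, 0.002, 1.038]
wrist_force: [-2.9, -4.6, 5.5]
width: 0.0277
```

Request:
step_arm(
  plan=[
    [[0.5,0.9,0,0,0],[1,1.7,0,0,0],[1,1.7,0,0,0]],
  ],
)

```text
time: 16.13
tool_pos: [0.5585, 0.2216, 0.0071]
ee_rot: [3.142, 0.002, 1.038]
wrist_force: [-3.0, -3.8, 5.3]
width: 0.0275
```

Request:
step_arm(
  plan=[
    [[0.5,0.9,0,0,0],[1,1.7,0,0,0],[1,1.7,0,0,0]],
  ],
)

```text
time: 16.38
tool_pos: [0.5592, 0.2228, 0.0072]
ee_rot: [-3.142, 0.003, 1.038]
wrist_force: [-2.9, -6.2, 7.4]
width: 0.0282
```

Request:
step_arm(
  plan=[
    [[0.5,0.9,0,0,0],[1,1.7,0,0,0],[1,1.7,0,0,0]],
  ],
)

```text
time: 16.63
tool_pos: [0.5592, 0.2228, 0.0071]
ee_rot: [-3.141, 0.007, 1.038]
wrist_force: [-6.5, -9.8, 9.1]
width: 0.0277
```

The force rises with no further advance at TCP machine x = -84, which puts the tray at about +2 mm. That is where the back stop should be. Releasing, backing off and looking.

Request:
step_arm(
  plan=[
    [[-0.8,-1.3,0,0,0],[-0.8,-1.3,0,0,20],[-0.8,-1.3,0,0,50],[-0.8,-1.3,0,0,60],[-0.8,-1.3,0,0,60],[-6,-10,0,0,60],[-20,-34,0,0,60],[-35,-60,0,0,60]],
  ],
)

```text
time: 17.3
tool_pos: [0.5255, 0.166, 0.0065]
ee_rot: [-3.142, -0.0, 1.041]
wrist_force: [0.5, 0.1, 0.6]
width: 0.0563
```

Request:
step_arm(
  plan=[
    [[-8,-14,20,0,60],[-16,-28,55,0,60],[-25,-40,95,0,60],[-30,-50,135,0,60],[-35,-60,175,0,60],[-35,-60,200,0,60],[-35,-60,200,0,60],[-35,-60,200,0,60]],
  ],
)

```text
time: 17.97
tool_pos: [0.4916, 0.1057, 0.2089]
ee_rot: [3.138, -0.003, 1.039]
wrist_force: [-0.4, -0.4, 0.6]
width: 0.0566
```

```bash
python3 mm.py w13.png; cat > fin.py <<'E'
from h import *
f,K,c,A=load('w13.png')
g=cv2.cvtColor(np.ascontiguousarray(f),cv2.COLOR_RGB2GRAY)
a=1.0387;e=np.array([np.cos(a),np.sin(a)]);n=np.array([-e[1],e[0]]);O=np.array([.6024,.2950])
def px(x,y,z): return proj(np.r_[O+e*x+n*y,z],K,c,A)[0].round(1)
for nm,q in dict(tabEnd=(-.096,0,.027),frontL=(-.062,.058,.032),frontR=(-.062,-.058,.032),grFrontL=(-.059,.056,.037),grFrontR=(-.059,-.056,.037),pinL=(-.02,.046,.041),pinR=(-.02,-.046,.041),lip=(-.044,0,.053),lipL=(-.044,.023,.053),lipR=(-.044,-.023,.053)).items(): print(nm,px(*q))
# tab edges across, sampled along the tab; profile along centre line
for x in (-.092,-.085,-.075):
    q=np.array([px(x,y,.027) for y in np.arange(-.024,.0241,.001)]);i=[int(g[int(round(v)),int(round(u))]) if 0<=v<400 and 0<=u<640 else -1 for u,v in q];print('across',x,i)
for y in (.0,.04,-.04,.03):
    print('along',y,[int(g[int(round(v)),int(round(u))]) if v>=0 else -1 for u,v in [px(x,y,.037) for x in np.arange(-.11,.0,.002)]])
E
python3 fin.py
```

```text
18.0167 [0.49059119 0.10578211 0.20651574] [ 3.14159203e+00 -1.84194441e-04  1.03877819e+00] 0.05627765395526918 [-0.5961866   0.46825603 -0.4966274 ]
TCP in machine -219.7828354352015 0.35275008183603224 yaw err 7.818989812524713e-05
tabEnd [320.   89.5]
frontL [270.7  57.8]
frontR [369.4  58. ]
grFrontL [271.6  53.8]
grFrontR [368.5  53.9]
pinL [278.6  14.1]
pinR [361.5  14.3]
lip [320.1  34.3]
lipL [298.9  34.3]
lipR [341.2  34.4]
across -0.092 [62, 62, 61, 61, 62, 62, 60, 56, 52, 49, 49, 59, 113, 178, 211, 223, 223, 226, 225, 224, 225, 224, 224, 225, 225, 225, 223, 223, 226, 227, 224, 225, 225, 226, 226, 225, 217, 190, 125, 125, 74, 66, 71, 69, 69, 71, 73, 77, 80]
across -0.085 [75, 80, 84, 82, 83, 83, 73, 66, 58, 60, 60, 89, 155, 213, 237, 237, 243, 244, 244, 244, 244, 245, 245, 244, 244, 245, 245, 245, 245, 245, 245, 245, 245, 245, 245, 245, 241, 226, 173, 173, 108, 80, 76, 77, 77, 73, 74, 72, 71]
across -0.075 [85, 82, 75, 75, 71, 74, 77, 78, 77, 69, 69, 101, 160, 217, 237, 237, 244, 244, 244, 244, 244, 244, 244, 244, 244, 244, 244, 244, 245, 245, 245, 245, 245, 245, 245, 244,
[... 418 characters left out ...]
 51, 50, 60, 87, 87, 89, 114, 229, 203, 245, 247, 247, 247, 247, 247, 247, 247, 247, 247, 247, 247, 247, 247, 247, 247, 247, 247, 246, 246, 246, 247, 247, 247, 247, 247, -1, -1]
along -0.04 [69, 68, 74, 69, 67, 63, 64, 67, 70, 72, 73, 76, 78, 78, 88, 89, 82, 67, 53, 55, 63, 96, 89, 89, 134, 233, 202, 245, 247, 247, 247, 247, 247, 247, 247, 247, 247, 247, 245, 224, 221, 221, 222, 196, 173, 172, 180, 181, 181, 158, 208, 220, 220, -1, -1]
along 0.03 [75, 76, 77, 75, 68, 65, 61, 62, 63, 74, 78, 76, 79, 71, 73, 71, 71, 70, 55, 51, 59, 87, 89, 92, 116, 230, 209, 245, 247, 247, 247, 247, 247, 247, 247, 247, 247, 247, 247, 247, 247, 247, 247, 247, 247, 247, 247, 247, 247, 247, 247, 247, 247, -1, -1]
```

The tab is centred about 1 mm from the bay axis and square. The grille's front edge lies at machine x of about -57 mm on both sides, so the tray is about 2 mm in, against the stop. I'll do a quick check that the bystanders are undisturbed and hand in.

```bash
python3 - <<'E'
from h import *
a=load('top0.png')[0].astype(int);b=snap('top','top1.png')[0].astype(int)
for n,(u,v,r) in dict(mug=(470,180,20),salt=(380,174,8),soap=(356,178,11),lemon=(270,176,11),spoon=(455,240,22)).items():
    print(n,np.abs(a-b)[v-r:v+r,u-r:u+r].mean().round(2))
robot.close_job()
E
```

```text
mug 1.16
salt 3.72
soap 1.23
lemon 21.57
spoon 0.75
the job is handed in; nothing more can be done
```

The grille is seated on the tray's pins with its lip at the tab end, and the tray is home in the bay with the tab outwards. I handed the job in at about 18 s. No verdict is reported, so this rests on my own checks.

**Grille:** I picked it up by the lip, lined it up over the pins using a wrist view through one hole, and lowered it until it touched at about 5 N. A picture afterwards showed a pin through each hole. The fitted centre was within about 1 mm of the tray seat.

**Tray:** I gripped the tab, slid the tray around the lemon, squared it to the bay and pushed until the force rose with no further movement. The last wrist image, read numerically, puts the tray about 2 mm in (against the back stop). The tab is about 1 mm off the bay's centre line, and the tray is square. The gripper is open and clear.

**Limits of the checks:**
- **Last look:** I had used all 12 viewable pictures, so the final state was checked only by numbers. The machine's measured position is good to about 2 mm.
- **Bystanders:** the before-and-after overhead comparison showed little change at the mug, soap, spoon and salt shaker. The lemon's patch did change. I think the arm or its shadow was over it, since the planned path kept about 30 mm clear, but I did not confirm that the lemon stayed put.

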